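Open the mini centrifuge by its hidden lid catch

TASK

Open the mini centrifuge on the bench so that its tubes can be unloaded: its round lid may be turned any way, so feel along the lid's edge with a fingertip for the finger notch, then gently press the spring catch down inside the notch so that the lid springs up, and take the hand away, leaving the lid standing fully open. Use the fingertips only: grasp and lift nothing, and leave the bottle, beaker, jar and tube rack standing where they are.

Things in the scene. Friction and masses are not known exactly. Their poses are not given: they have to be found in the camera images.
- centrifuge: Round mini centrifuge, white casing 158 mm across, fixed to the bench by its rubber foot. Origin on the bench, on its vertical centre line, z up; its x and y do not tell which way the casing on the foot is turned: it may be any way round. The casing stands firm: only a hard twist (over 3 N m) turns it. The lid's hinge, a dark block 44 mm wide under the rim, is straight across from the notch.
- lid_top (a point): Centre of the closed lid's top, 108 mm above the bench. The lid is grey, round, 152 mm across, its top flat, level and rigid. At one unknown place its rim is cut by a finger notch, open above and to the outside: 40 mm wide along the rim, reaching from the rim (76 mm from the centre) in to 46 mm, with upright walls.
- catch (a joint): Spring catch, the floor of the notch: a flat grey pad 27 mm (radial) by 35 mm, 49 to 76 mm from the lid's centre, its top 12 mm below the lid's top at rest. It is hinged at its inner edge and tips down at its outer edge when pressed: 0 at rest, 0.26 rad fully down; springs back. Pressed 20 to 25 mm from its hinge it takes 1 N to start, 3.5 N and 6 mm fully down; from 0.16 rad the lid is free.
- lid (a joint): Lid angle: 0 closed and locked (it cannot be pried open), 1.35 rad fully open at its stop, when it reaches about 250 mm above the bench. Once unlocked, a weak damped spring (about 2 N at the rim) swings it up, away from the notch, in about a second and holds it; a hand above it only holds it back until taken away.
- bottle: Amber glass bottle with a black cap, 52 mm in diameter and 98 mm high, loose; origin at the centre of its underside, z up. To be left alone.
- beaker: Glass beaker, empty, 66 mm in diameter and 82 mm high, loose; origin at the centre of its underside, z up. To be left alone.
- jar: Small clear jar with a white cap, 42 mm in diameter and 52 mm high, loose; origin at the centre of its underside, z up. To be left alone.
- tube_rack: White microtube rack, 50 mm (x) by 150 mm (y), 44 mm high with its tubes, loose; origin at the centre of its underside, z up. To be left alone.

How it is judged:
On the way:
1. the catch inside the notch is pressed down (value of joint catch above 0.14 rad and value of joint lid below 1 rad), for 0.05 s.
At the end, for the whole second after the job is handed in: The lid stands fully open (over 1.25 of its 1.35 rad) and at rest, the catch has sprung back (under 0.04 rad), and bottle, beaker, jar and tube rack stand upright within 20 mm of where they were (value of joint lid above 1.25 rad and value of joint catch below 0.04 rad and velocity of joint lid between -0.05 and 0.05 rad/s and distance of each of bottle, beaker, jar, tube_rack from where it was at the start of the episode below 0.02 m and angle between each of bottle, beaker, jar's own z axis and vertical below 0.15 rad); the robot touches nothing.
It fails at once if the bottle, beaker, jar or tube rack is lifted or shifted by more than 20 mm (distance of any of bottle, beaker, jar, tube_rack from where it was at the start of the episode above 0.02 m).
It fails at once if the hand bears on the centrifuge with more than 40 N, far beyond a gentle fingertip press (contact force between the arm and centrifuge above 40 N).
It also fails if it takes over 72 s, if anything falls off the work surface, if the arm or the gripper's body presses on something with over 40 N, if the wrist force passes 120 N, or if a joint passes its speed limit or range.

ROBOT

A 6-joint arm with a two-finger parallel gripper is mounted at the origin on the work surface. World frame = base frame: x ahead of the robot, y to its left, z up, the work surface at z = 0. Lengths are in m, angles in rad, forces in N, time in s.
With the tool pointing down it reaches from about 0.4 to 0.825 m from the base axis. Payload 7 kg.
Tool frame: the origin (TCP) lies at the very end of the fingers, on their centre line; the grasp point (between the pads) lies 19 mm behind it; z points along the fingers, y is the line along which they close (so a half turn about z gives the same grasp; the last joint's range is limited). The gripper opens to 88 mm and grips with 3 to 60 N. Pads are 19 mm wide; open, the fingers measure 130 mm over their backs; the gripper's body (78 mm by 193 mm) begins 47 mm behind the grasp point.
Start: joints at [-0.991, 0.359, 0.012, 0, -1.224, -0.288], TCP at [0.194, -0.646, 0.227] pointing down, gripper open.
Joint ranges: [-3.07, 3.07], [-1.43, 2.12], [-1.02, 1.25], [-3.03, 1.67], [-3.05, -0], [-3.03, 3.03]. Speed limits (rad/s): [2.39, 2.39, 3.01, 3.14, 3.14, 3.14].

INTERFACE

Orientations are given as a unit quaternion [x, y, z, w].
In Python, from plant import move_ptp, move_linear, move_joints, set_gripper, sleep, solve_ik, get_image, IKError, finish_job, search_frame, masks_of, get_time_s, get_joint_positions, get_joint_vel, get_effort, get_eef_pos, get_orientation, get_contact_force, get_wrist_torque, get_grip_width, get_grasp_force gives the robot as it stands. Calls block until the motion is done:
- move_ptp(position, orientation): joint-space move of the TCP to a pose.
- move_linear(position, attitude=None, vel=0.15): straight line of the TCP; attitude=None keeps the orientation; vel is the mean speed in m/s.
- move_joints(angles): joint-space move.
- set_gripper(opening, force=None): finger opening in m; force is the grip in N (None keeps the last); returns when the fingers have stopped.
- sleep(seconds).
- solve_ik(position, orientation): joint angles nearest the present ones, or None.
- get_image(name): name is "scene" or "top"; returns a dict with "image" (480x640x3 uint8, red, green, blue), "K" (3x3 intrinsics, pixels), "R" (3x3) and "t" (3): a world point X has camera coordinates R X + t. Camera axes: x right, y down, z forward; pixel columns grow to the right and rows downward; lengths in m; the calibration is good to about 2 mm. A picture is of the moment at which its call begins. There is no depth.
A pose or a line that the arm cannot do raises IKError and nothing moves.
- finish_job(): hands the job in; it is judged then, once.
Trained networks look in the newest picture that a camera, given by its name, has taken for a name from the list of things; names that differ only in an ending like _2 or _b are one class to them, and where a whole thing is asked for, a point or a joint stands for the part that bears it (a point fixed in the world has none). Each returns a list of dicts, best first, with "conf" (0 to 1); they miss things now and then, are a little off and sometimes report something else, mostly with a low value. They report only what shows in the picture. A call takes as long as a camera call.
- search_frame(label, camera): "bbox" ([left, top, width, height] in pixels, round what is visible of it).
- masks_of(label, camera): "mask" (480x640 bool, what is visible of it) and "bbox" ([left, top, width, height] in pixels, round what is visible of it).
Readings, each from a call of its own:
- get_time_s(): time.
- get_joint_positions(): joint angles.
- get_joint_vel(): joint speeds.
- get_effort(): joint torques, N m.
- get_eef_pos(): TCP position.
- get_orientation(): TCP orientation.
- get_contact_force(): force on the tool from outside, world axes, zero at the start.
- get_wrist_torque(): the same for the moment, N m.
- get_grip_width(): finger opening in m.
- get_grasp_force(): force on a finger pad.
Only numpy, scipy, OpenCV 4.12 (cv2) and the standard library are available. Lean on these libraries where they do the work, as an engineer would, in place of code of your own. Each camera call takes 0.05 s, during which the arm holds its last target. There are 200 camera calls.

## Working session

There is one attempt and no reset: what is moved stays moved. The work goes in short steps, each a Python script; the robot and the scene stay as the last script left them, time stands still between calls to the robot, and variables do not carry over. Pictures are saved under pics/ and viewed, at most 10 in all, crops included, and the job is handed in when it is done.

```bash
mkdir -p pics; ls; python3 - <<'E'
from plant import *
import cv2
for c in("scene","top"):
    g=get_image(c); cv2.imwrite(f"pics/{c}0.png",g["image"][:,:,::-1])
    print(c,g["K"].tolist(),g["R"].round(4).tolist(),g["t"].round(4).tolist())
    for l in("centrifuge","lid_top","lid","catch","bottle","beaker","jar","tube_rack"):
        print(l,[(r["bbox"],round(r["conf"],2)) for r in search_frame(l,c)[:2]])
print(get_time_s(),get_orientation())
E
```

```text
pics
scene [[509.7450295806388, 0.0, 316.9174903892793], [0.0, 509.7450295806388, 242.68774832843232], [0.0, 0.0, 1.0]] [[-0.7483, 0.6634, -0.002], [0.5602, 0.6303, -0.5375], [-0.3553, -0.4033, -0.8432]] [0.4287, -0.3497, 1.2503]
centrifuge [([242.5, 148.2, 82.5, 86.7], 0.9), ([192.0, 234.4, 56.7, 70.8], 0.41)]
lid_top [([239.0, 148.2, 88.1, 91.5], 0.67), ([189.0, 232.6, 63.2, 74.3], 0.2)]
lid [([241.5, 146.2, 83.5, 71.6], 0.58)]
catch [([310.1, 167.6, 17.3, 11.8], 0.49)]
bottle [([353.5, 217.7, 31.9, 49.6], 0.63), ([190.0, 231.4, 59.9, 73.8], 0.43)]
beaker [([186.6, 127.9, 36.1, 44.7], 0.94)]
jar [([296.6, 261.5, 24.5, 34.1], 0.67)]
tube_rack [([191.0, 233.0, 61.8, 73.7], 0.59)]
top [[536.1364974715882, 0.0, 316.39002549838784], [0.0, 536.1364974715882, 237.92432742112624], [0.0, 0.0, 1.0]] [[0.0506, -0.9987, 0.0001], [-0.974, -0.0494, -0.2209], [0.2206, 0.011, -0.9753]] [0.0579, 0.6216, 1.1365]
centrifuge [([351.9, 214.1, 76.3, 78.3], 0.72)]
lid_top [([353.3, 214.1, 72.8, 78.3], 0.9)]
lid [([354.1, 217.6, 74.4, 69.8], 0.78), ([292.8, 257.7, 21.4, 25.3], 0.46)]
catch [([367.4, 270.1, 20.1, 19.3], 0.53)]
bottle [([296.2, 255.3, 19.6, 28.1], 0.59)]
beaker [([465.7, 223.3, 35.0, 28.6], 0.59)]
jar [([312.1, 208.6, 13.4, 18.8], 0.57)]
tube_rack [([353.1, 214.4, 71.7, 75.7], 0.72), ([344.8, 163.9, 63.3, 31.9], 0.7)]
0.9 [-1.45357478e-01  9.89379200e-01 -1.78078974e-05  3.15513346e-05]
```

```bash
python3 - <<'E'
import cv2
a=cv2.imread("pics/scene0.png")[110:320,170:400];b=cv2.imread("pics/top0.png")[150:310,280:520]
a=cv2.resize(a,(657,600),interpolation=cv2.INTER_CUBIC);b=cv2.resize(b,(800,533),interpolation=cv2.INTER_CUBIC)
cv2.imwrite("pics/a.png",a);cv2.imwrite("pics/b.png",b)
E
```

```text
(no output)
```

View pics/a.png

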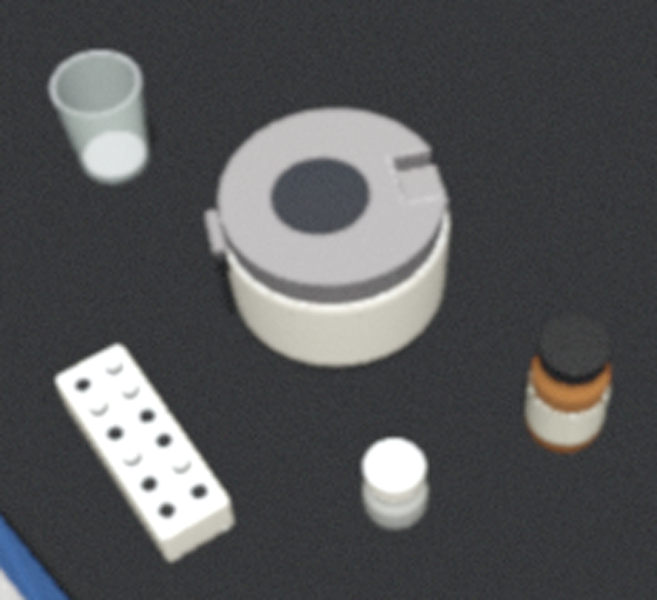

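View pics/b.png

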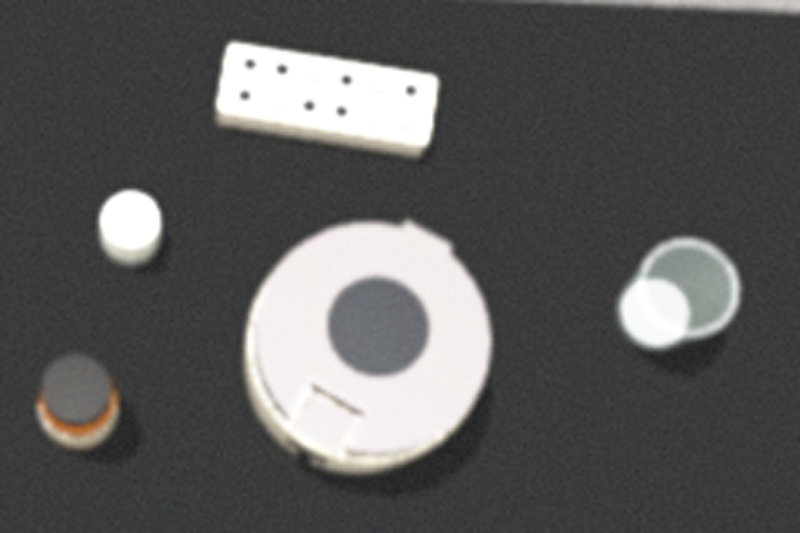

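The lid's notch shows in both views: around (318,174) in scene and (378,277) in top. The hinge is opposite it, at (245,190) and (409,220). Next I triangulate.

```bash
cat > h.py <<'E'
from plant import *
import numpy as np, cv2
from scipy.spatial.transform import Rotation as Ro
def cams(): return [get_image(c) for c in("scene","top")]
def tri(gs,pa,pb):
    P=[g["K"]@np.c_[g["R"],g["t"]] for g in gs]
    X=cv2.triangulatePoints(*P,np.array(pa,float),np.array(pb,float)).ravel(); return X[:3]/X[3]
def back(g,p,z):
    d=g["R"].T@np.linalg.inv(g["K"])@[*p,1]; c=-g["R"].T@g["t"]; return c+d*(z-c[2])/d[2]
def proj(g,X):
    q=(g["R"]@np.atleast_2d(X).T).T+g["t"]; q=q@g["K"].T; return q[:,:2]/q[:,2:]
E
python3 - <<'E'
from h import *
gs=cams()
for n,a,b in [("lidc",(286.2,179.3),(390.9,252)),("catch",(317.5,174),(378,277)),("catchbb",(318.7,173.5),(377.4,279.7)),("hinge",(245.3,190.5),(409,220.5))]:
    print(n,tri(gs,a,b).round(4), back(gs[0],a,.1)[:2].round(4),back(gs[1],b,.1)[:2].round(4))
for n,a,b in [("bottle",(369.5,242),(306,269)),("jar",(309,278),(319,218)),("beaker",(204,150),(483,237)),("rack",(220,270),(377,180))]: print(n,tri(gs,a,b).round(3))
E
```

```text
lidc [ 0.587  -0.0741  0.1025] [ 0.5856 -0.0752] [ 0.5878 -0.0747]
catch [ 0.531  -0.0473  0.0982] [ 0.5314 -0.0449] [ 0.5315 -0.0481]
catchbb [ 0.5262 -0.0473  0.0953] [ 0.5288 -0.0443] [ 0.5256 -0.0469]
hinge [ 0.6607 -0.1124  0.0944] [ 0.6616 -0.106 ] [ 0.6608 -0.1132]
bottle [0.546 0.113 0.056]
jar [0.673 0.088 0.033]
beaker [ 0.643 -0.29   0.051]
rack [ 0.782 -0.048  0.01 ]
```

```bash
cat >> h.py <<'E'
C=np.array([.587,-.0745]); PHI=np.deg2rad(153.8); U=np.array([np.cos(PHI),np.sin(PHI)]); V=np.array([-U[1],U[0]])
def at(r,z,s=0): return [*(C+r*U+s*V),z]
def quats():
    for sg in(1,-1):
        y=sg*np.r_[U,0]; z=np.array([0,0,-1.]); yield Ro.from_matrix(np.c_[np.cross(y,z),y,z]).as_quat()
E
python3 - <<'E'
from h import *
gs=cams(); t=np.linspace(0,2*np.pi,90)
ims=[]
for g,(x,y) in zip(gs,[(222,130),(335,195)]):
    im=cv2.resize(g["image"][y:y+110,x:x+110,::-1],None,fx=4,fy=4,interpolation=cv2.INTER_CUBIC)
    for pts in([at(.076*np.cos(a),.108,.076*np.sin(a)) for a in t],[at(r,.096,s) for r,s in((.049,-.0175),(.076,-.0175),(.076,.0175),(.049,.0175))]):
        p=((proj(g,np.array(pts))-[x,y]+.5)*4).astype(int); cv2.polylines(im,[p],True,(0,0,255),1)
    ims.append(im[:400,:400])
cv2.imwrite("pics/ov.png",np.hstack(ims))
for q in quats():
    for r,z in((.089,.2),(.089,.085),(.18,.14),(.18,.2)): 
        s=solve_ik(at(r,z),q); print(r,z,None if s is None else np.round(s,2))
E
```

```text
0.089 0.2 [ 0.32  0.1  -0.39  0.   -1.08 -0.77]
0.089 0.085 [ 0.32  0.23 -0.54  0.   -0.8  -0.77]
0.18 0.14 [ 0.48  0.02 -0.63  0.   -0.92 -0.94]
0.18 0.2 [ 0.48 -0.05 -0.54  0.   -1.07 -0.94]
0.089 0.2 [ 0.32  0.1  -0.39  0.   -1.08  2.37]
0.089 0.085 [ 0.32  0.23 -0.54  0.   -0.8   2.37]
0.18 0.14 [ 0.48  0.02 -0.63  0.   -0.92  2.21]
0.18 0.2 [ 0.48 -0.05 -0.54  0.   -1.07  2.21]
```

View pics/ov.png

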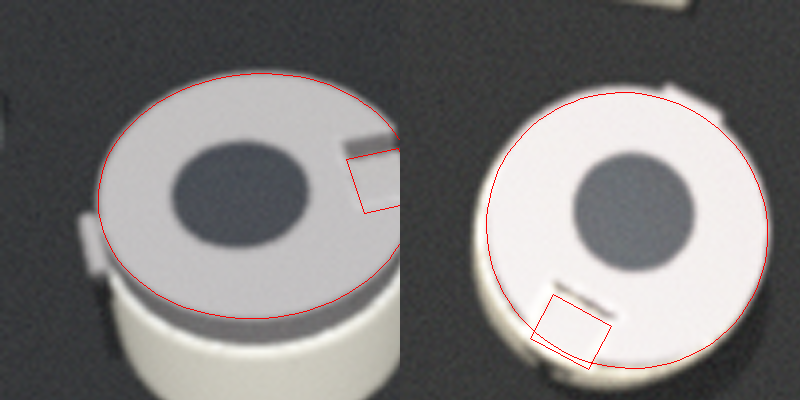

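The model outline matches lid and catch in both views (catch at about (575,330) in the right panel). I'll move in and press, watching the force.

```bash
python3 - <<'E'
from h import *
q=next(quats()); R=.089
set_gripper(.02)
move_ptp(at(R,.2),q); move_linear(at(R,.118),q,vel=.08)
f0=np.array(get_contact_force()); print(get_time_s(),f0.round(2),get_grip_width())
z=.118
while z>.087:
    z-=.003 if z>.1 else .001
    move_linear(at(R,z),q,vel=.03); sleep(.05)
    f=np.array(get_contact_force())-f0; print(round(z,4),round(get_eef_pos()[2],4),f.round(2))
    if abs(f).max()>10: break
print(get_time_s())
g=cams()
cv2.imwrite("pics/p1.png",np.hstack([cv2.resize(i["image"][130:280,x:x+150,::-1],(400,400)) for i,x in zip(g,(210,310))]))
E
```

```text
5.9167 [-0.09  0.11 -0.89] 0.020044740544208454
0.115 0.1151 [0.26 0.11 1.18]
0.112 0.1119 [-0.5   0.65  1.3 ]
0.109 0.1089 [ 1.05 -0.71  1.14]
0.106 0.1059 [ 0.64 -0.55  1.43]
0.103 0.1029 [-1.02 -0.38  0.79]
0.1 0.0999 [0.44 0.18 0.47]
0.099 0.099 [0.13 0.15 1.3 ]
0.098 0.098 [ 0.38 -0.1   1.12]
0.097 0.097 [ 0.11 -1.26  1.59]
0.096 0.0961 [-0.09  0.19  1.93]
0.095 0.095 [-1.43  0.55  2.62]
0.094 0.0939 [0.16 1.22 2.16]
0.093 0.093 [-0.04  1.59  2.71]
0.092 0.0922 [-1.18  0.44  5.39]
0.091 0.0912 [-1.91  1.76  5.4 ]
0.09 0.0903 [-1.91  0.68  7.04]
0.089 0.0897 [-2.89  1.8  10.53]
11.0167
```

View pics/p1.png

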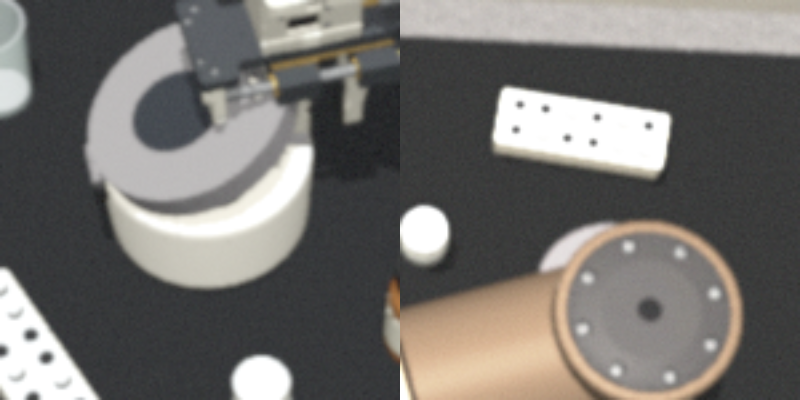

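The lid came free: in the left panel it is raised around (200,110) and rests against the gripper body. I'll withdraw the hand slightly up and then outward.

```bash
python3 - <<'E'
from h import *
q=next(quats())
for r,z in((.089,.094),(.095,.096),(.105,.098),(.12,.1),(.15,.102),(.185,.104)):
    move_linear(at(r,z),q,vel=.04); f=np.array(get_contact_force()); print(r,np.round(get_eef_pos(),3),f.round(1))
    if abs(f).max()>15: break
else:
    sleep(2.5); print(get_contact_force())
print(get_time_s())
g=cams()
cv2.imwrite("pics/p2.png",np.hstack([cv2.resize(i["image"][90:310,x:x+220,::-1],(400,400)) for i,x in zip(g,(180,280))]))
E
```

```text
0.089 [ 0.507 -0.035  0.094] [-1.  -0.9  3.6]
0.095 [ 0.501 -0.032  0.096] [-0.4  0.8  2.2]
0.105 [ 0.492 -0.028  0.098] [-2.1  0.7  3.2]
0.12 [ 0.479 -0.021  0.1  ] [ 0.3 -0.4  1.7]
0.15 [ 0.452 -0.008  0.102] [-0.2  0.9  0.9]
0.185 [0.421 0.007 0.104] [ 0.2 -0.3  0.6]
[-0.05775462  0.21856075  0.68744236]
17.0583
```

View pics/p2.png

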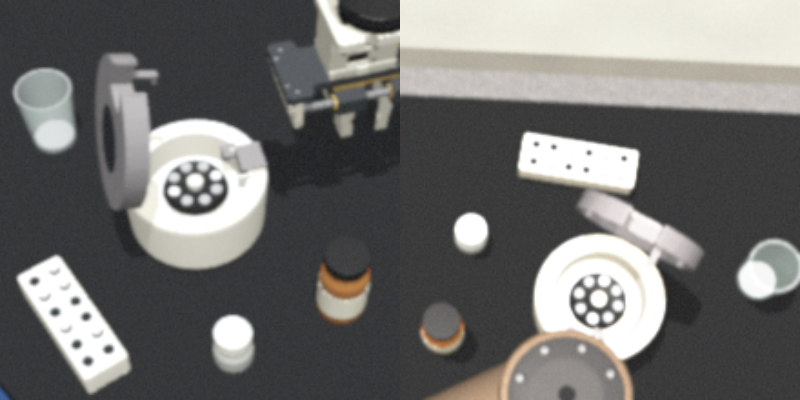

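The lid now stands upright at (125,130), the catch is back up at (248,157), the hand is clear, and the other objects are undisturbed.

```bash
python3 -c "
from plant import *
print(finish_job())"
```

```text
the job is handed in; nothing more can be done
None
```

I pressed the catch with one fingertip at no more than about 11 N; the lid sprang open and stands upright, the hand is clear, the bottle, beaker, jar and rack look untouched, and I handed the job in at about 17 s (no verdict was returned).

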